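Set up the tube-filling station for the next batch

ROBOT

A 6-joint arm with a two-finger parallel gripper is mounted at the origin on the work surface. World frame = base frame: x ahead of the robot, y to its left, z up, the work surface at z = 0. Lengths are in m, angles in rad, forces in N, time in s.
With the tool pointing down it reaches from about 0.275 to 0.825 m from the base axis. Payload 5.2 kg.
Tool frame: the origin (TCP) lies midway between the tips of the shut fingers; the grasp point (between the pads) lies 19 mm behind it; z points along the fingers, y is the line along which they close (so a half turn about z gives the same grasp; the last joint's range is limited). The gripper opens to 93 mm and grips with 3 to 60 N. Pads are 15 mm wide; open, the fingers measure 128 mm over their backs; the gripper's body (75 mm by 188 mm) begins 65 mm behind the grasp point.
Start: joints at [1.071, 0.259, 1.535, -0, 1.348, -0.203], TCP at [0.161, 0.526, 0.219] pointing down, gripper open.
Joint ranges: [-3.14, 3.14], [-0.91, 2.08], [0.19, 2.58], [-1.22, 4.36], [0.22, 2.71], [-3.12, 3.12]. Speed limits (rad/s): [2.57, 2.57, 3.14, 3.14, 3.14, 3.14].

INTERFACE

Orientations are given as a unit quaternion [x, y, z, w].
In Python, from rig import manip gives the robot as it stands. The module is installed in compiled form; this text tells all that it offers. Calls block until the motion is done:
- manip.reach(position, orientation): joint-space move of the TCP to a pose.
- manip.move_straight(position, speed=0.15, frame=None, until_force=None): straight line of the TCP; frame=None keeps the orientation; speed is the mean speed in m/s. With until_force (N) it stops when the force on the tool has changed by that much, and returns True; else False.
- manip.move_joints(angles): joint-space move.
- manip.set_gripper(opening, strength=None): finger opening in m; strength is the grip in N (None keeps the last); returns when the fingers have stopped.
- manip.hold(seconds).
- manip.solve_ik(position, orientation): joint angles nearest the present ones, or None.
- manip.read_camera(name): name is "scene" or "top" or "wrist"; returns the picture (480x640x3 uint8, red, green, blue); there is no depth.
- manip.camera_info(name): a dict with "intrinsics" (3x3 intrinsics, pixels), "k1" (the pictures are not rectified: a ray, as slopes to the right and down, at radius r is drawn at 1 + k1 r^2 times it, then the intrinsics apply), "origin" and "attitude" of the camera in the world; the wrist camera has in their place "mount" (4x4, takes a point from camera to tool coordinates, whose origin is the TCP and whose axes are the flange's). Camera axes: x right, y up, looking along -z (the intrinsics and any distortion apply to the point x, -y, -z); pixel columns grow to the right and rows downward; lengths in m; the calibration is good to about 2 mm. A picture is of the moment at which its call begins: read the wrist's pose just before it. camera_info takes no time and is no camera call.
A pose or a line that the arm cannot do raises manip.IKError and nothing moves.
- manip.close_job(): hands the job in; it is judged then, once.
Readings, each from a call of its own:
- manip.current_time(): time.
- manip.current_qpos(): joint angles.
- manip.current_qvel(): joint speeds.
- manip.current_joint_efforts(): joint torques, N m.
- manip.current_tool_pos(): TCP position.
- manip.current_ee_rot(): TCP orientation.
- manip.current_wrist_force(): force on the tool from outside, world axes, zero at the start.
- manip.current_torque(): the same for the moment, N m.
- manip.current_width(): finger opening in m.
- manip.current_finger_force(): force on a finger pad.
Only numpy, scipy, OpenCV 4.12 (cv2) and the standard library are available. Lean on these libraries where they do the work, as an engineer would, in place of code of your own. Each camera call takes 0.05 s, during which the arm holds its last target. There are 200 camera calls.

TASK

Set the tube-filling station up for the next batch. First take every empty blue rack off the deck and set it down upright in the grey return tray; only then move the yellow racks, always upright, each onto its own place on the deck, pushed fully home so that it sits flush against both the back stop and the side stop. Also take the lid off the steel box, tip all the red bungs from the white beaker into it, put the lid back on so that it sits properly, and stand the empty beaker upright on the bench; leave the bottle and the canister alone.

Things in the scene. Friction and masses are not known exactly. Their poses are not given: they have to be found in the camera images.
- deck: Filling station deck, fixed: aluminium plate 160 mm (x, to the back) by 400 mm (y), top 12 mm above the bench; origin: centre of its underside. Dark steel stops, 10 mm above the plate: one back stop along the whole width, inner face at x = 60 mm, and a side stop 60 x 8 mm on the left (+y) of each of three places 115 mm apart. White housing behind, 34 mm high; nozzle head on its left end to 76 mm.
- place1 (a point): Rack place 1 of the deck (left; grey rectangle), on the plate: where a rack's origin lies when the rack, length along deck x, is fully home: end face flush on the back stop (45 mm behind this point), left long side flush on the side stop (28 mm to the left, 60 mm long, centred 10 mm nearer the robot). 51 mm are free between a rack that is home and the stop to its right.
- place2 (a point): Rack place 2 of the deck (middle; grey rectangle), on the plate: where a rack's origin lies when the rack, length along deck x, is fully home: end face flush on the back stop (45 mm behind this point), left long side flush on the side stop (28 mm to the left, 60 mm long, centred 10 mm nearer the robot). 51 mm are free between a rack that is home and the stop to its right.
- place3 (a point): Rack place 3 of the deck (right; grey rectangle), on the plate: where a rack's origin lies when the rack, length along deck x, is fully home: end face flush on the back stop (45 mm behind this point), left long side flush on the side stop (28 mm to the left, 60 mm long, centred 10 mm nearer the robot). 51 mm are free between a rack that is home and the stop to its right.
- empty1: An empty blue tube rack left standing on the deck (may be absent; one or two are there): 90 (x) by 56 (y) by 45 mm high, flat sides, gripped across the width. Origin: centre of its underside, z up; both ends alike. About 0.1 kg.
- empty2: An empty blue tube rack left standing on the deck (may be absent; one or two are there): 90 (x) by 56 (y) by 45 mm high, flat sides, gripped across the width. Origin: centre of its underside, z up; both ends alike. About 0.1 kg.
- empty3: An empty blue tube rack left standing on the deck (may be absent; one or two are there): 90 (x) by 56 (y) by 45 mm high, flat sides, gripped across the width. Origin: centre of its underside, z up; both ends alike. About 0.1 kg.
- fresh1: A yellow rack with eight open tubes that stand up to 73 mm above its underside (may be absent; two or three are there), waiting on the bench: 90 (x) by 56 (y) by 45 mm high, flat sides, gripped across the width. Origin: centre of its underside, z up; both ends alike. About 0.22 kg; keep it upright. The tubes are fixed in it and stay 6 mm inside the long sides.
- fresh2: A yellow rack with eight open tubes that stand up to 73 mm above its underside (may be absent; two or three are there), waiting on the bench: 90 (x) by 56 (y) by 45 mm high, flat sides, gripped across the width. Origin: centre of its underside, z up; both ends alike. About 0.22 kg; keep it upright. The tubes are fixed in it and stay 6 mm inside the long sides.
- fresh3: A yellow rack with eight open tubes that stand up to 73 mm above its underside (may be absent; two or three are there), waiting on the bench: 90 (x) by 56 (y) by 45 mm high, flat sides, gripped across the width. Origin: centre of its underside, z up; both ends alike. About 0.22 kg; keep it upright. The tubes are fixed in it and stay 6 mm inside the long sides.
- tray: Grey return tray, fixed to the bench, open at the top: 250 mm (its x) by 140 mm (its y) by 35 mm high, walls and floor 4 mm. Origin: centre of its underside. Two racks stand in it end to end along its x. It is on one side of the bench, the steel box on the other; which is which varies.
- bungbox: Stainless steel box for rubber bungs, fixed to the bench, open at the top: 170 mm (its x) by 120 mm (its y) by 75 mm high, walls and floor 5 mm. Origin: centre of its underside. At the start its lid is on.
- lid: Loose steel lid, 0.18 kg: plate 176 (x) by 126 (y) by 3 mm; a pan 146 by 96 mm, 6 mm deep, beneath it drops into the box with 7 mm play all round. Origin: centre of the plate's underside, level with the box's rim when on. On top a black bar handle along x, 90 mm long, 14 mm wide, 19 to 33 mm above the origin, on two posts.
- beaker: White plastic beaker, 85 mm high, round and flared: 54 mm across at the foot, 68 mm at the rim, 62 mm at half height; wall 3 mm, floor 4 mm thick; about 0.12 kg. Holds the bungs at the start, upright on the bench. Origin: centre of its underside, z up.
- bung1: Red rubber bung, slightly tapered, 18 to 20 mm across and 24 mm long, 12 g, in the beaker at the start. Origin: centre of its small end; its z runs along it to the big end. It slides at about 30 degrees of slope.
- bung2: Red rubber bung, slightly tapered, 18 to 20 mm across and 24 mm long, 12 g, in the beaker at the start. Origin: centre of its small end; its z runs along it to the big end. It slides at about 30 degrees of slope.
- bung3: Red rubber bung, slightly tapered, 18 to 20 mm across and 24 mm long, 12 g, in the beaker at the start. Origin: centre of its small end; its z runs along it to the big end. It slides at about 30 degrees of slope.
- bung4: Red rubber bung, slightly tapered, 18 to 20 mm across and 24 mm long, 12 g, in the beaker at the start. Origin: centre of its small end; its z runs along it to the big end. It slides at about 30 degrees of slope.
- bung5: Red rubber bung, slightly tapered, 18 to 20 mm across and 24 mm long, 12 g, in the beaker at the start. Origin: centre of its small end; its z runs along it to the big end. It slides at about 30 degrees of slope.
- bung6: Red rubber bung, slightly tapered, 18 to 20 mm across and 24 mm long, 12 g, in the beaker at the start. Origin: centre of its small end; its z runs along it to the big end. It slides at about 30 degrees of slope.
- bottle: Bystander: white bottle with a red cap, 64 mm across, 170 mm high. Origin: centre of its underside. Leave alone.
- canister: Bystander: steel canister with a blue lid, 94 mm across, 119 mm high. Origin: centre of its underside. Leave alone.
Not all that is in view belongs to the job. What is shaped like the fresh3 but green or pink is not meant.

How it is judged:
By the outcome, as a careful person would: the job done as asked, in the order asked, and still so for the second after the job is handed in, with the robot touching nothing.
Of empty1, empty2, empty3 only 1 to 2 are there at a start; the rules pass over those that are not, and their reading is None.
Of fresh1, fresh2, fresh3 only 2 to 3 are there at a start; the rules pass over those that are not, and their reading is None.
At some moment in a run one of fresh1, fresh2, fresh3, empty1, empty2, empty3 may be knocked a few centimetres aside while the robot is not near it.
It also fails if it takes over 208 s, if anything falls off the work surface, if the arm or the gripper's body presses on something with over 40 N, if the wrist force passes 120 N, or if a joint passes its speed limit or range.

## Working session

There is one attempt and no reset: what is moved stays moved. The work goes in short steps, each a Python script; the robot and the scene stay as the last script left them, time stands still between calls to the robot, and variables do not carry over. Pictures are saved under pics/ and viewed, at most 14 in all, crops included, and the job is handed in when it is done.

```bash
mkdir -p pics
python3 - <<'E'
from rig import manip
import cv2,numpy as np
for n in("scene","top"):
    im=manip.read_camera(n); cv2.imwrite(f"pics/{n}0.png",im[:,:,::-1])
for n in("scene","top","wrist"):
    print(n,manip.camera_info(n))
print(manip.current_time(),manip.current_tool_pos(),manip.current_ee_rot(),manip.current_width())
E
```

```text
scene {'intrinsics': array([[473.20308012,   0.        , 317.41518126],
       [  0.        , 473.20308012, 246.4323012 ],
       [  0.        ,   0.        ,   1.        ]]), 'k1': -0.08471340297016457, 'origin': array([1.29089249, 0.23362908, 0.95884648]), 'attitude': array([0.22300775, 0.32505486, 0.75893573, 0.51828895])}
top {'intrinsics': array([[514.50957994,   0.        , 321.30770591],
       [  0.        , 514.50957994, 236.66699038],
       [  0.        ,   0.        ,   1.        ]]), 'k1': -0.13341545101681113, 'origin': array([ 0.31776184, -0.07467015,  1.29725634]), 'attitude': array([-0.02939406,  0.02523944,  0.71023068, -0.70290208])}
wrist {'intrinsics': array([[373.86920323,   0.        , 319.63025881],
       [  0.        , 373.86920323, 238.0912726 ],
       [  0.        ,   0.        ,   1.        ]]), 'k1': -0.037606894395453935, 'mount': array([[ 5.36563205e-04,  9.65079915e-01,  2.61955089e-01,
         7.28897454e-02],
       [ 9.99998956e-01, -8.69209270e-04,  1.15399080e-03,
         1.70853781e-03],
       [ 1.34138714e-03,  2.61954197e-01, -9.65079375e-01,
        -1.66053795e-01],
       [ 0.00000000e+00,  0.00000000e+00,  0.00000000e+00,
         1.00000000e+00]])}
0.1 [0.16059265 0.52552269 0.21792242] [ 1.47861659e-01  9.89007715e-01 -7.67160648e-04 -2.84355452e-04] 0.09304761972460317
```

View pics/top0.png

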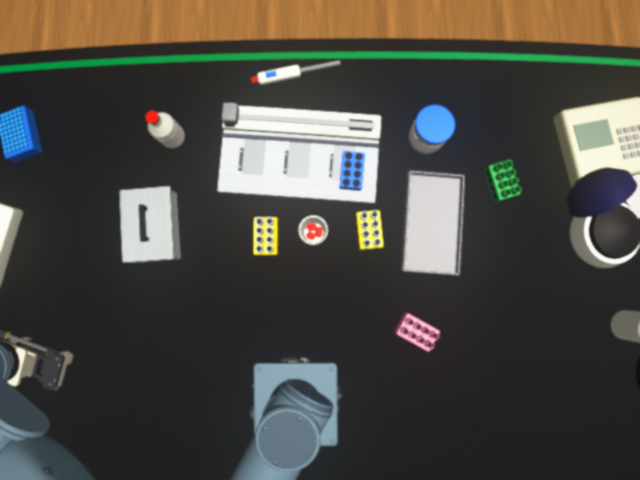

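View pics/scene0.png

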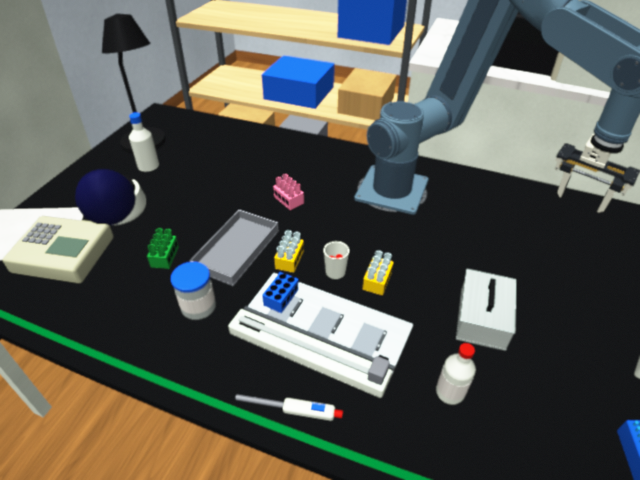

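Top view (pixels): the blue empty stands on the deck at place 3 (352,170). Yellow racks are at (265,235) and (370,229), the beaker with the bungs at (313,230), the tray at (434,222) and the box with its lid at (150,224).

Look-alikes:
- Green rack (505,180) and pink rack (418,332) are the wrong colour.
- The blue box (20,133) is off the deck and a different size.
- The blue-lid canister (434,125) and the bottle (165,128) are to be left alone.

I choose the blue rack on the deck and the two yellow racks.

```bash
cat > h.py <<'E'
from rig import manip
import cv2,numpy as np
from scipy.spatial.transform import Rotation as R
def cam(n):
    ci=manip.camera_info(n)
    if n=="wrist":
        p=manip.current_tool_pos();q=manip.current_ee_rot()
        T=np.eye(4);T[:3,:3]=R.from_quat(q).as_matrix();T[:3,3]=p
        T=T@ci["mount"];o,A=T[:3,3],T[:3,:3]
    else: o,A=ci["origin"],R.from_quat(ci["attitude"]).as_matrix()
    return dict(K=ci["intrinsics"],k1=ci["k1"],o=np.array(o),A=A)
def shot(n,name=None):
    c=cam(n);im=manip.read_camera(n)
    if name: cv2.imwrite(f"pics/{name}.png",im[:,:,::-1])
    return c,im
def und(c,uv):
    uv=np.atleast_2d(np.asarray(uv,float));K=c["K"]
    d=(uv-[K[0,2],K[1,2]])/[K[0,0],K[1,1]];s=d.copy()
    for _ in range(20): s=d/(1+c["k1"]*(s**2).sum(1,keepdims=True))
    return s
def toplane(c,uv,z):
    s=und(c,uv);r=np.c_[s[:,0],-s[:,1],-np.ones(len(s))]@c["A"].T
    return c["o"]+r*((z-c["o"][2])/r[:,2])[:,None]
def proj(c,P):
    l=(np.atleast_2d(P)-c["o"])@c["A"];s=np.c_[l[:,0],-l[:,1]]/-l[:,2:]
    s=s*(1+c["k1"]*(s**2).sum(1,keepdims=True))
    return s*[c["K"][0,0],c["K"][1,1]]+[c["K"][0,2],c["K"][1,2]]
RNG=dict(yellow=((20,110,90),(34,255,255)),blue=((105,140,50),(125,255,255)),red=((0,150,80),(8,255,255)))
def mask(im,col):
    return cv2.inRange(cv2.cvtColor(im,cv2.COLOR_RGB2HSV),*[np.array(x) for x in RNG[col]])
def blobs(m,amin=60,close=5):
    m=cv2.morphologyEx(m,cv2.MORPH_CLOSE,np.ones((close,close)))
    cs,_=cv2.findContours(m,cv2.RETR_EXTERNAL,cv2.CHAIN_APPROX_NONE)
    return [k[:,0,:] for k in cs if cv2.contourArea(k)>amin]
def rect(c,cont,z):
    """min-area rect in the plane: centre xy, (long,short), yaw of long side in (-90,90]"""
    P=toplane(c,cont,z)[:,:2].astype(np.float32)
    (x,y),(w,h),a=cv2.minAreaRect(P*1000)
    if w<h:w,h,a=h,w,a+90
    a=(a+90)%180-90
    return np.array([x,y])/1000,(round(w,1),round(h,1)),a
def down(yaw_deg):
    """tool down; tool y (closing) is at yaw+90 deg, i.e. grips across a body with long axis at yaw"""
    return (R.from_euler("z",yaw_deg,degrees=True)*R.from_euler("x",180,degrees=True)).as_quat()
def say(*a): print(*[np.round(x,4).tolist() if isinstance(x,np.ndarray) else x for x in a])
E
python3 - <<'E'
from h import *
c,im=shot("top")
for col,z in(("yellow",.045),("blue",.057),("red",.03)):
    for k in blobs(mask(im,col)):
        say(col,k.mean(0),*rect(c,k,z))
# light grey shapes
g=cv2.cvtColor(im,cv2.COLOR_RGB2GRAY)
for k in blobs(cv2.inRange(g,90,255),800,3): say("light",k.mean(0),*rect(c,k,.02))
say(toplane(c,[[407,171],[464,174],[461,274],[403,271]],.035))
say(toplane(c,[[122,189],[170,186],[174,261],[123,262],[143,206],[143,241]],.08))
say("beaker",toplane(c,[[313,230]],.085), "deck",toplane(c,[[222,137],[381,143],[378,201],[218,191]],.012))
E
```

```text
yellow [264.8839, 233.0645] [0.4193, 0.0701] (96.2, 64.0) -0.2147064208984375
yellow [368.6667, 227.963] [0.4312, -0.1857] (96.5, 63.2) 5.19569206237793
blue [351.4483, 169.0172] [0.5763, -0.1438] (87.9, 49.9) -6.193428039550781
blue [16.5721, 129.976] [0.6953, 0.7268] (149.4, 116.5) 17.124134063720703
blue [435.0702, 123.4298] [0.6938, -0.3545] (100.8, 100.5) -89.75909279286861
red [313.3696, 230.6739] [0.4315, -0.0498] (37.3, 34.6) -0.452301025390625
red [151.375, 116.475] [0.7318, 0.3675] (35.7, 34.8) 88.08636474609375
light [18.5882, 452.8416] [-0.1455, 0.7187] (167.0, 147.1) -3.8539505004882812
light [288.9089, 417.8937] [-0.0438, 0.0088] (329.5, 232.5) -9.784912109375
light [418.1495, 332.2056] [0.1767, -0.3056] (101.5, 62.1) 60.3745002746582
light [600.0553, 246.2111] [0.3854, -0.7931] (200.5, 113.1) 61.91591262817383
light [265.1736, 235.6446] [0.4213, 0.0717] (98.1, 62.8) -0.1959381103515625
light [369.3529, 229.2353] [0.4342, -0.1878] (99.4, 63.9) 5.184074878692627
light [5.9944, 241.0281] [0.4082, 0.7528] (218.5, 66.6) 2.1789348125457764
light [148.5339, 224.6773] [0.4549,
[... 345 characters left out ...]
461
light [298.7102, 152.9816] [0.6319, -0.0101] (412.7, 237.2) 84.36597442626953
light [610.45, 151.7053] [0.636, -0.8042] (337.4, 237.6) -5.478546142578125
light [316.6735, 59.8596] [0.858, -0.0642] (1776.8, 87.4) 89.97512817382812
light [318.1089, 21.021] [1.0141, -0.063] (1836.5, 169.7) 89.15501403808594
[[0.5778, -0.2834, 0.035], [0.5696, -0.4277, 0.035], [0.3194, -0.4117, 0.035], [0.3289, -0.2675, 0.035]]
[[0.5344, 0.4193, 0.08], [0.5393, 0.2981, 0.08], [0.3573, 0.2855, 0.08], [0.3557, 0.4126, 0.08], [0.4914, 0.3647, 0.08], [0.4061, 0.363, 0.08]]
beaker [[0.4277, -0.0485, 0.085]] deck [[0.6773, 0.1853, 0.012], [0.6558, -0.2226, 0.012], [0.5061, -0.2116, 0.012], [0.5366, 0.1939, 0.012]]
```

Run:
```python
from h import *
for y in(-6,174):
    say(y,np.array(manip.solve_ik([.56,-.07,.25],down(y)) ))
for a in [(0.58,0.05,.2,-6),(.58,.08,.1,174),(.45,.36,.2,4),(.45,-.35,.2,-5),(.45,-.35,.2,175),(.45,.36,.2,184)]:
    q=manip.solve_ik(a[:3],down(a[3]));say(a,None if q is None else np.array(q))
manip.reach([.54,-.09,.26],down(-6)); c,im=shot("wrist","w_deck")
say(manip.current_time(),np.array(manip.current_qpos()))
for col,z in(("yellow",.045),("blue",.057)):
    for k in blobs(mask(im,col),300,15): say(col,k.mean(0),*rect(c,k,z))
```

```text
-6 [-0.322, 0.2659, 1.4483, -0.0, 1.4274, 1.3535]
174 [-0.322, 0.2659, 1.4483, 0.0, 1.4274, -1.788]
(0.58, 0.05, 0.2, -6) [-0.1055, 0.3287, 1.4844, -0.0, 1.3285, 1.57]
(0.58, 0.08, 0.1, 174) [-0.0533, 0.4231, 1.6052, 0.0, 1.1133, -1.5194]
(0.45, 0.36, 0.2, 4) [0.4813, 0.3183, 1.4993, -0.0, 1.3241, 1.9823]
(0.45, -0.35, 0.2, -5) [-0.8566, 0.3073, 1.5147, -0.0, 1.3195, 0.8014]
(0.45, -0.35, 0.2, 175) [-0.8566, 0.3073, 1.5147, 0.0, 1.3195, -2.3402]
(0.45, 0.36, 0.2, 184) [0.4813, 0.3183, 1.4993, 0.0, 1.3241, -1.1593]
2.7667 [-0.3675, 0.2296, 1.4719, 0.0002, 1.4401, 1.3064]
yellow [221.3011, 328.4194] [0.4191, 0.0383] (46.7, 23.1) -9.73162841796875
yellow [405.5016, 281.8262] [0.4394, -0.1827] (104.2, 60.1) 5.291871547698975
blue [372.3311, 164.4471] [0.58, -0.1432] (87.5, 56.5) -5.8385772705078125
blue [604.4082, 39.0816] [0.6711, -0.3631] (81.4, 76.8) 2.130819320678711
```

View pics/w_deck.png

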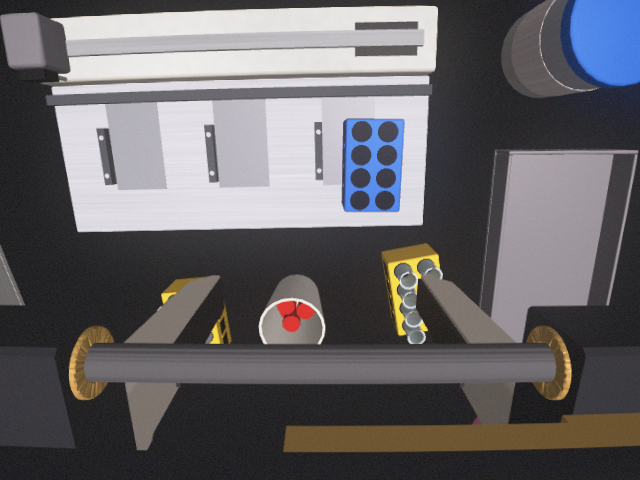

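The wrist view shows the blue empty on the deck at (372,165), right of place 3's stop. The places' stops are at (107,156), (210,152) and (318,150), and the deck's front corners at (79,231) and (422,223). The yellow racks are either side of the beaker (292,320). My choice stands.

Run:
```python
from h import *
im=cv2.imread("pics/w_deck.png");c=cam("wrist")
P=toplane(c,[[79,231],[422,223]],.012)
say(P,np.linalg.norm(P[0]-P[1]))
g=cv2.cvtColor(im,cv2.COLOR_BGR2GRAY).astype(float)
# subpixel front edge and back-stop front edge (bright plate / dark), columns
def edge(cols,v0,v1,sgn):
    out=[]
    for u in cols:
        d=sgn*np.diff(cv2.GaussianBlur(g[v0:v1,u-1:u+2],(3,3),1).mean(1));i=d.argmax();
        out.append([u,v0+i+.5])
    return np.array(out)
fr=toplane(c,edge(range(90,415,5),215,240,-1),.012)
bk=toplane(c,edge([*range(70,100,3),*range(170,205,3),*range(275,310,3),*range(410,425,3)],94,115,1),.012)
bkt=toplane(c,edge([*range(70,100,3),*range(170,205,3),*range(275,310,3),*range(385,425,3)],75,99,-1),.022)
for P in(fr,bk,bkt):
    vx,vy,x0,y0=cv2.fitLine(P[:,:2].astype(np.float32),cv2.DIST_HUBER,0,.001,.001).ravel()
    if vy<0:vx,vy=-vx,-vy
    say("yaw",np.degrees(np.arctan2(-vx,vy)),"x at y=-.01",x0+vx/vy*(-.01-y0))
crop=im[75:245,30:440]; cv2.imwrite("pics/crop.png",cv2.resize(crop,None,fx=1.9,fy=1.9,interpolation=cv2.INTER_CUBIC))
```

```text
[[0.5377, 0.1927, 0.012], [0.5063, -0.2016, 0.012]] 0.39559316765246516
yaw -4.7473617 x at y=-.01 0.5199522
yaw -4.69274 x at y=-.01 0.6599022
yaw -4.769368 x at y=-.01 0.6699157
```

View pics/crop.png

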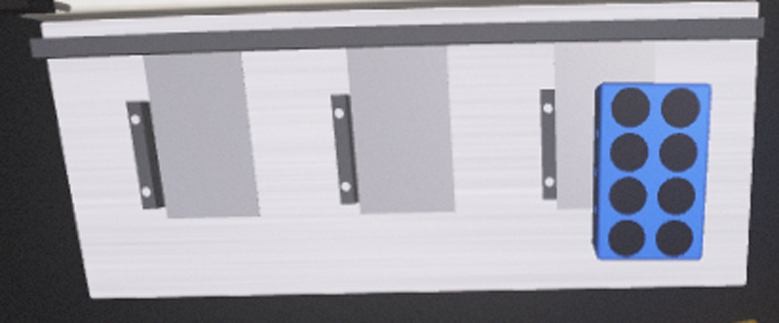

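The crop shows the blue rack at crop (652,170), two columns of four empty holes. It stands about 40 crop px clear of place 3's stop (548,145); the three stops and the back stop are sharp.

```bash
cat >> h.py <<'E'
DY=-4.73
dR=R.from_euler("z",DY,degrees=True).as_matrix()[:2,:2]
E
python3 - <<'E'
from h import *
c=cam("wrist")
ex,ey=dR[:,0],dR[:,1]
uv=np.array([[164,207],[358,203],[556,199]])/1.9+[30,75]
P=toplane(c,uv,.012)[:,:2]
F=toplane(c,[[79,231],[422,223]],.012)[:,:2].mean(0)
mid=F+.08*ex
for p in P: say("stop corner deckframe",(p-mid)@dR)
say("deck",mid)
# blue -> tray
b=np.array([.580,-.1432]);yaw=-5.8
manip.reach([*b,.13],down(yaw)); manip.set_gripper(.080)
manip.move_straight([*b,.028],.1)
manip.set_gripper(.03,15); say("w",manip.current_width())
manip.move_straight([*b,.13],.12)
t=np.array([.449,-.348])
manip.reach([*t,.13],down(-3.7))
say(manip.move_straight([*t,.017],.1,until_force=6),np.array(manip.current_tool_pos()))
manip.set_gripper(.066); manip.move_straight([*t,.14],.2)
c,im=shot("wrist","w_tray");say(manip.current_time())
E
```

```text
stop corner deckframe [-0.0276, 0.1448]
stop corner deckframe [-0.0281, 0.0297]
stop corner deckframe [-0.0283, -0.0855]
deck [0.6017, -0.011]
w 0.05592332741432404
True [0.4485, -0.3468, 0.0193]
9.7833
```

```bash
cat >> h.py <<'E'
DO=np.array([.600,-.010])
def place(i): return DO+dR@np.array([.015,.115*(2-i)])
def st(xy,z,v=.1,**k): return manip.move_straight([*xy,z],v,**k)
def fresh_to(p,yaw,i):
    manip.set_gripper(.080); manip.reach([*p,.16],down(yaw)); st(p,.016,.12)
    manip.set_gripper(.03,20); say("grip w",manip.current_width())
    st(p,.16,.15); t=place(i); D=lambda x,y:t+dR@np.array([x,y])
    a=D(-.022,-.012); manip.reach([*a,.13],down(DY)); manip.hold(.2)
    say("down",st(a,.024,.08,until_force=5)); z=manip.current_tool_pos()[2]+.001; say("z",z)
    st(a,z,.05); manip.hold(.2)
    say("y",st(D(-.022,.012),z,.03,until_force=8)); q=np.array(manip.current_tool_pos()[:2])
    say("x",st(q+dR@[.045,-.001],z,.03,until_force=8)); q=np.array(manip.current_tool_pos()[:2]); say("off x",(q-t)@dR)
    manip.hold(.2)
    say("y",st(q+dR@[0,.01],z,.03,until_force=8)); q=np.array(manip.current_tool_pos()[:2]); say("off y",(q-t)@dR)
    manip.set_gripper(.072); manip.hold(.2)
    say("nudge",st(q+dR@[0,.014],z,.03,until_force=2.5)); e=np.array(manip.current_tool_pos()[:2]); say("fin",(e-t)@dR)
    st(q,z,.05); st(q,.16,.2)
    return q
E
python3 - <<'E'
from h import *
P=[(.422,.074,.05,0),(.433,-.187,.05,5)]
manip.reach([.38,.07,.30],down(0)); c,im=shot("wrist")
for k in blobs(mask(im,"yellow"),300,15): say(k.mean(0),*rect(c,k,.045))
c,im=shot("top","top1")
for col,z in(("yellow",.045),("blue",.049)):
    for k in blobs(mask(im,col)): say(col,k.mean(0),*rect(c,k,z))
E
```

```text
[318.6964, 168.7071] [0.4192, 0.0704] (90.0, 56.3) -0.077239990234375
[541.22, 151.1847] [0.4313, -0.1751] (90.8, 76.8) 5.499511241912842
yellow [368.9591, 227.1696] [0.4312, -0.1857] (96.5, 63.2) 5.19569206237793
blue [433.5, 221.373] [0.4461, -0.342] (86.4, 54.5) -1.7562789916992188
blue [17.185, 130.52] [0.698, 0.7316] (149.4, 117.6) 16.650535583496094
blue [435.0702, 123.4298] [0.6962, -0.3563] (101.4, 101.1) -89.75899285078049
```

View pics/top1.png

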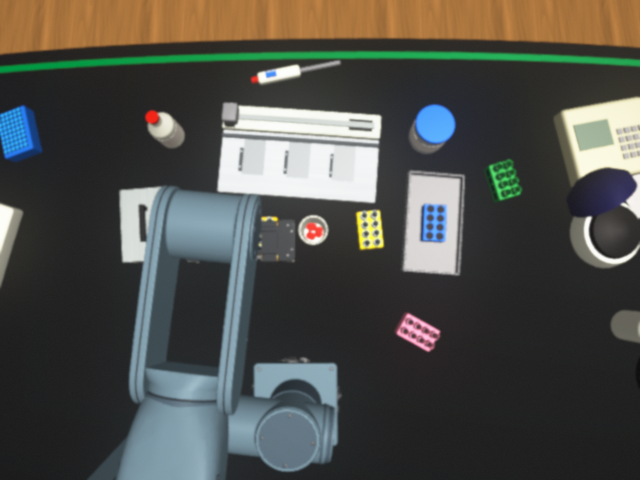

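The empty stands in the tray (433,222) and the deck is clear. The yellow racks are where they were. Left yellow goes to place 1.

Run:
```python
from h import *
fresh_to(np.array([.4195,.0705]),-.1,1)
p=[.39,-.186];manip.reach([*p,.28],down(5)); c,im=shot("wrist")
for k in blobs(mask(im,"yellow"),300,15): say(k.mean(0),*rect(c,k,.045))
say(manip.current_time())
```

```text
grip w 0.056179712075836684
down True
z 0.02884124316896997
y True
x True
off x [-0.0226, -0.0005]
y True
off y [-0.0227, -0.0005]
nudge True
fin [-0.023, 0.0074]
[324.5424, 170.6636] [0.4318, -0.1857] (89.9, 56.3) 5.818356990814209
[45.4679, 10.2064] [0.5588, 0.1049] (87.0, 24.4) -87.0525016784668
23.0833
```

The x push stopped at once because releasing the side preload tripped the force stop, so rack 1 is about 22 mm short of the back stop. I'll regrip it and push with the preload cleared first.

```bash
python3 - <<'E'
s=open('h.py').read()
i=s.index("def fresh_to")
s=s[:i]+'''def xy(): return np.array(manip.current_tool_pos()[:2])
def home(t,z):
    """rack gripped just above the plate: back stop first, then side stop, each from a force-free start"""
    q=xy(); say("x",st(q+dR@[.06,0],z,.03,until_force=9)); say("off x",(xy()-t)@dR)
    st(xy()-dR@[.0005,0],z,.02); manip.hold(.2)
    q=xy(); say("y",st(q+dR@[0,.03],z,.03,until_force=9)); say("off y",(xy()-t)@dR)
    st(xy()-dR@[0,.0005],z,.02); manip.hold(.2)
    q=xy(); say("x",st(q+dR@[.02,0],z,.02,until_force=9)); q=xy(); say("off x",(q-t)@dR)
    manip.set_gripper(.072); manip.hold(.3)
    say("nudge",st(q+dR@[0,.014],z,.03,until_force=2.5)); say("fin",(xy()-t)@dR)
    st(q,z,.05); st(q,.16,.2)
def fresh_to(p,yaw,i):
    manip.set_gripper(.080); manip.reach([*p,.16],down(yaw)); st(p,.016,.12)
    manip.set_gripper(.03,20); say("grip w",manip.current_width())
    st(p,.16,.15); t=place(i); a=t+dR@[-.022,-.012]
    manip.reach([*a,.13],down(DY)); manip.hold(.2)
    say("down",st(a,.024,.08,until_force=5)); z=manip.current_tool_pos()[2]+.001; say("z",z)
    st(a,z,.05); manip.hold(.2); home(t,z)
'''
open('h.py','w').write(s)
E
python3 - <<'E'
from h import *
t=place(1); a=t+dR@[-.0228,-.0005]; z=.0288
manip.reach([*a,.14],down(DY)); st(a,z,.12); manip.set_gripper(.03,20); say(manip.current_width())
st(a,z+.001,.02); manip.hold(.2); home(t,z+.001)
fresh_to(np.array([.4318,-.1857]),5.5,2)
manip.reach([.54,-.01,.28],down(DY)); c,im=shot("wrist","w2"); say(manip.current_time())
for k in blobs(mask(im,"yellow"),300,15): say(k.mean(0),*rect(c,k,.057))
E
```

```text
0.05603935446530164
x True
off x [0.0006, -0.0006]
y True
off y [0.0002, -0.0005]
x True
off x [0.0008, -0.0009]
nudge True
fin [0.0003, 0.0074]
grip w 0.05563449166643233
down True
z 0.028856210502084475
x True
off x [-0.0003, -0.012]
y True
off y [-0.0011, -0.0005]
x True
off x [0.0002, -0.0009]
nudge True
fin [-0.0005, 0.0075]
44.55
[593.0316, 431.5633] [0.219, -0.3408] (136.3, 50.1) 84.6761245727539
[203.7783, 133.204] [0.6239, 0.0991] (88.8, 63.1) -4.5718536376953125
[315.4231, 132.1818] [0.6153, -0.0106] (88.2, 55.3) -4.7324066162109375
```

View pics/w2.png

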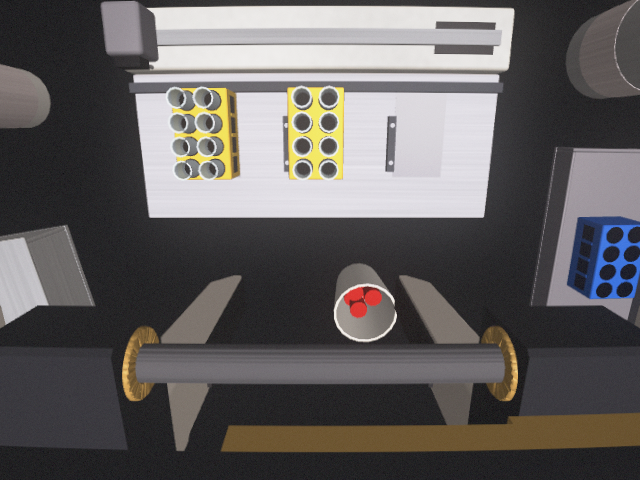

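Both yellow racks sit against the back stop (v≈88) and their side stops (left rack at (205,133), right rack at (316,133)), and the beaker is untouched at (365,312). Next is the lid.

Run:
```python
from h import *
manip.reach([.385,.355,.30],down(3)); c,im=shot("wrist","w_lid")
g=cv2.cvtColor(im,cv2.COLOR_RGB2GRAY)
h=im.copy()
bright=blobs(cv2.inRange(g,110,255),5000,3)
for k in bright:
    say("bright",k.mean(0),*rect(c,k,.078))
    m=np.zeros(g.shape,np.uint8);cv2.fillPoly(m,[k],255);m=cv2.erode(m,np.ones((9,9)))
    for d in blobs(cv2.bitwise_and(m,cv2.inRange(g,0,45)),100,3): say("dark",d.mean(0),*rect(c,d,.108),d.min(0),d.max(0))
```

```text
bright [287.1568, 367.8318] [0.2032, 0.3584] (464.0, 230.3) -80.4479570388794
bright [319.9717, 141.2933] [0.4474, 0.3582] (176.2, 126.3) 3.864445209503174
bright [566.9971, 40.8638] [0.5628, 0.1266] (185.7, 93.1) 85.4728012084961
```

View pics/w_lid.png

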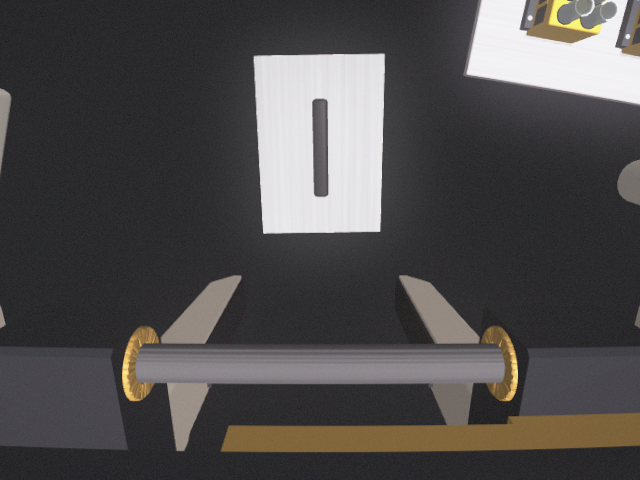

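The lid is at (320,143), squarely on the box: 176x126 mm as specified, centre (0.447,0.358), yaw 3.9°. I'll scan IK for the beaker pour, then take the lid off.

```bash
cat >> h.py <<'E'
LID=np.array([.4474,.3582]);LY=3.9;LB=np.array([.39,.13])
def tilt(az,th,roll=0):
    """tool z = outward(az)*sin th + down*cos th, closing horizontal, then roll about tool z (deg)"""
    return (R.from_euler("z",az,degrees=True)*R.from_euler("y",-th,degrees=True)*R.from_euler("x",180,degrees=True)*R.from_euler("z",roll,degrees=True))
def tcp(grasp,rot): return np.asarray(grasp)+rot.as_matrix()[:,2]*.019
def ik(g,rot):
    try: q=manip.solve_ik(tcp(g,rot),rot.as_quat())
    except Exception: q=None
    return None if q is None else np.array(q)
E
python3 - <<'E'
from h import *
manip.set_gripper(.05); manip.reach([*LID,.16],down(LY)); st(LID,.086,.1)
manip.set_gripper(.005,25); say("w",manip.current_width())
st(LID,.17,.12); manip.reach([*LB,.12],down(LY)); manip.hold(.2)
say(st(LB,.012,.1,until_force=5),manip.current_tool_pos()[2])
manip.set_gripper(.05); st(LB,.16,.2); manip.set_gripper(.092)
manip.reach([.36,-.05,.32],down(0)); c,im=shot("wrist","w_bk"); say(manip.current_time())
for k in blobs(mask(im,"red"),100,9): say("red",k.mean(0),toplane(c,[k.mean(0)],.03))
c2,im2=shot("top","top2")
bk=np.array([.43,-.05])
for th in(40,50,60,70,80):
  for da in(0,-30,30,60,-60):
    a0=-6+da; q=ik([*bk,.048],tilt(a0,th)); q2=ik([*(bk-.09*np.array([np.cos(np.radians(a0)),np.sin(np.radians(a0))])),.08],tilt(a0,th))
    if q is not None: say(th,da,q,q2 is not None)
for th in(50,60,70,80,90,100):
  for az in(20,38,55):
    s=[(r,np.round(ik([*LID,.19],tilt(az,th,r)),2).tolist()) for r in(0,180,-180) if ik([*LID,.19],tilt(az,th,r)) is not None]
    if s: print("pour",th,az,s)
E
```

```text
w 0.013791526956234913
True 0.016013811592501825
55.3417
red [319.375, 139.6696] [[0.429, -0.0477, 0.03]]
40 -30 [-0.1206, 0.2806, 2.511, 4.0092, 0.4222, -1.9899] False
40 30 [-0.9876, 0.2843, 2.5012, 1.3111, 0.7157, -1.0191] True
40 60 [-0.9562, 0.3932, 2.2367, 0.8309, 0.9684, -0.9734] True
50 60 [-1.0659, 0.5075, 2.2472, 0.9066, 1.0783, -1.1725] True
60 60 [-1.1498, 0.644, 2.2393, 0.9431, 1.1883, -1.3297] True
70 60 [-1.208, 0.7919, 2.2138, 0.9549, 1.2983, -1.4528] True
80 60 [-1.2421, 0.9426, 2.1726, 0.9534, 1.4115, -1.549] True
pour 50 38 [(0, [0.32, 0.05, 2.3, 1.75, 0.27, -0.42]), (180, [0.32, 0.05, 2.3, 1.75, 0.27, 2.72]), (-180, [0.32, 0.05, 2.3, 1.75, 0.27, 2.72])]
pour 50 55 [(0, [0.1, 0.08, 2.26, 1.38, 0.63, -0.41]), (180, [0.1, 0.08, 2.26, 1.38, 0.63, 2.73]), (-180, [0.1, 0.08, 2.26, 1.38, 0.63, 2.73])]
pour 60 20 [(0, [0.62, 0.17, 2.37, 3.67, 0.48, -1.91]), (180, [0.62, 0.17, 2.37, 3.67, 0.48, 1.23]), (-180, [0.62, 0.17, 2.37, 3.67, 0.48, 1.23])]
pour 60 38 [(0, [0.27, 0.12, 2.44, 2.44, 0.54, -1.14]), (180, [0.27, 0.12, 2.44, 2.44, 0.54, 2.0]), (-180, [0.27, 0.12, 2.44, 2
[... 786 characters left out ...]
.04, 1.37, -1.53]), (180, [-0.14, 0.54, 2.55, 2.04, 1.37, 1.62]), (-180, [-0.14, 0.54, 2.55, 2.04, 1.37, 1.62])]
pour 90 20 [(0, [0.68, 0.79, 2.53, 3.48, 1.74, -1.51]), (180, [0.68, 0.79, 2.53, 3.48, 1.74, 1.63]), (-180, [0.68, 0.79, 2.53, 3.48, 1.74, 1.63])]
pour 90 55 [(0, [-0.16, 0.8, 2.56, 2.02, 1.67, -1.77]), (180, [-0.16, 0.8, 2.56, 2.02, 1.67, 1.37]), (-180, [-0.16, 0.8, 2.56, 2.02, 1.67, 1.37])]
pour 100 20 [(0, [0.67, 1.0, 2.49, 3.51, 2.07, -1.45]), (180, [0.67, 1.0, 2.49, 3.51, 2.07, 1.69]), (-180, [0.67, 1.0, 2.49, 3.51, 2.07, 1.69])]
pour 100 55 [(0, [-0.14, 1.02, 2.51, 1.95, 1.91, -1.94]), (180, [-0.14, 1.02, 2.51, 1.95, 1.91, 1.2]), (-180, [-0.14, 1.02, 2.51, 1.95, 1.91, 1.2])]
```

View pics/w_bk.png

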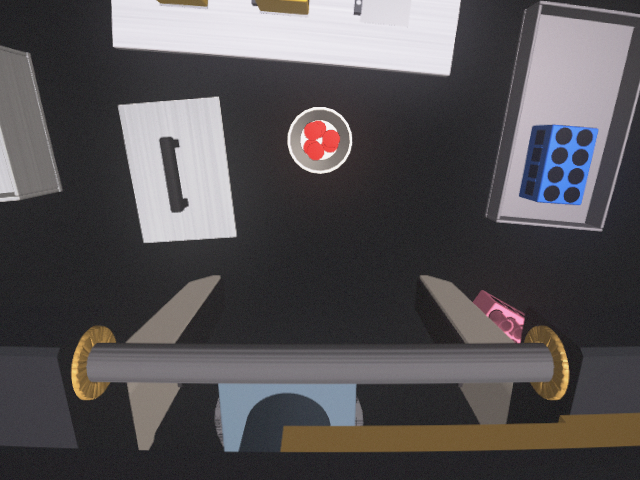

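The beaker rim is at (320,140) with red bungs inside, and the lid lies on the bench at (178,170). Next I'll plan the pour with the tool tilted, keeping the mouth over the box.

```bash
cat >> h.py <<'E'
AZ,TH=54,60
G0=tilt(AZ,TH)
def pour_steps():
    """(roll, th, beaker tilt, grasp, rot): the mouth's lowest point stays over the box centre"""
    out=[]
    for r,th,z in((0,60,.21),(35,60,.21),(70,62,.21),(95,68,.20),(120,76,.19),(150,80,.185),(180,84,.18)):
        rot=tilt(AZ,th,r); a=(rot*G0.inv()).apply([0,0,1.]); t=np.degrees(np.arccos(a[2]))
        d=np.array([0,0,-1.]);l=d-a*(d@a);l/=max(np.linalg.norm(l),1e-6)
        m=.037*a+.034*l                      # lowest rim point from grasp
        w=np.clip((t-20)/50,0,1)
        out.append((r,th,t,np.array([*(LID-w*m[:2]),z]),rot,m))
    return out
E
python3 - <<'E'
from h import *
c=cam("wrist");say(toplane(c,[[320,140]],.085))
bk=toplane(c,[[320,140]],.085)[0,:2]
g=np.array([*bk,.05]);back=g-G0.as_matrix()[:,2]*.1;back[2]+=0.02
for n,p in(("pick",g),("back",back),("hi",np.array([*bk,.21]))): say(n,ik(p,G0),tcp(p,G0))
for r,th,t,p,rot,m in pour_steps():
    B=rot.as_matrix(); lows=min((p-B[:,2]*.065+B[:,1]*s*.094+B[:,0]*q*.0375)[2] for s in(1,-1) for q in(1,-1))
    say(r,round(t,1),p,m,ik(p,rot),"body low",round(lows,3))
E
```

```text
[[0.4287, -0.0477, 0.085]]
pick [-1.1504, 0.6377, 2.2455, 0.9426, 1.1885, -1.3298] [0.4384, -0.0344, 0.0405]
back [-1.3351, 0.4782, 2.1607, 0.7315, 1.4028, -1.1901] [0.3875, -0.1045, 0.1105]
hi [-1.1504, 0.2422, 2.1654, 0.8529, 1.4887, -0.9489] [0.4384, -0.0344, 0.2005]
0 0.0 [0.4474, 0.3582, 0.21] [0.0, 0.0, 0.037] [0.0136, 0.0973, 2.3671, 1.701, 0.7748, -0.7707] body low 0.21
35 30.2 [0.4405, 0.3651, 0.21] [0.034, -0.0339, 0.0149] [0.0399, 0.0911, 2.3747, 1.7253, 0.7587, -0.1652] body low 0.169
70 60.2 [0.4256, 0.391, 0.21] [0.0271, -0.0408, -0.0112] [0.1254, 0.1099, 2.4015, 1.8882, 0.7446, 0.3377] body low 0.151
95 83.3 [0.4306, 0.3953, 0.2] [0.0168, -0.0371, -0.0294] [0.0955, 0.237, 2.4637, 2.0882, 0.9263, 0.4988] body low 0.134
120 107.4 [0.4406, 0.3824, 0.19] [0.0068, -0.0242, -0.0435] [-0.0061, 0.4447, 2.5295, 2.1514, 1.2316, 0.6677] body low 0.109
150 130.7 [0.4475, 0.3641, 0.185] [-0.0001, -0.0059, -0.0499] [-0.0988, 0.5667, 2.5522, 2.0968, 1.3848, 1.0672] body low 0.118
180 144.0 [0.444, 0.3535, 0.18] [0.0034, 0.0047, -0.0499] [-0.1588, 0.7023, 2.5797, 2.0494, 1.5303, 1.4456] body low 0.149
```

```bash
sed -i 's/(150,80,.185),(180,84,.18)/(150,78,.185),(180,77,.185)/' h.py
python3 - <<'E'
from h import *
bk=np.array([.4287,-.0477]);g=np.array([*bk,.05])
back=g-G0.as_matrix()[:,2]*.1;back[2]+=.02
manip.set_gripper(.092)
hi=back+[0,0,.13]; say(ik(hi,G0))
manip.reach(tcp(hi,G0),G0.as_quat())
manip.move_straight(tcp(back,G0),.12); manip.move_straight(tcp(g,G0),.08)
manip.set_gripper(.03,20); say("w",manip.current_width())
manip.move_straight(tcp([*bk,.21],G0),.12)
say("f",np.array(manip.current_wrist_force()))
S=pour_steps()
try: manip.move_straight(tcp(S[0][3],S[0][4]),.15)
except manip.IKError as e: print("IK",e)
say(np.array(manip.current_tool_pos()),manip.current_width(),manip.current_time())
shot("scene","s1")
E
```

```text
[-1.3352, 0.21, 2.0608, 0.724, 1.679, -0.9459]
w 0.06273480437674177
f [-0.0056, 0.2903, -1.6664]
[0.4573, 0.3711, 0.2004] 0.06295653517258391 65.1083
```

View pics/s1.png

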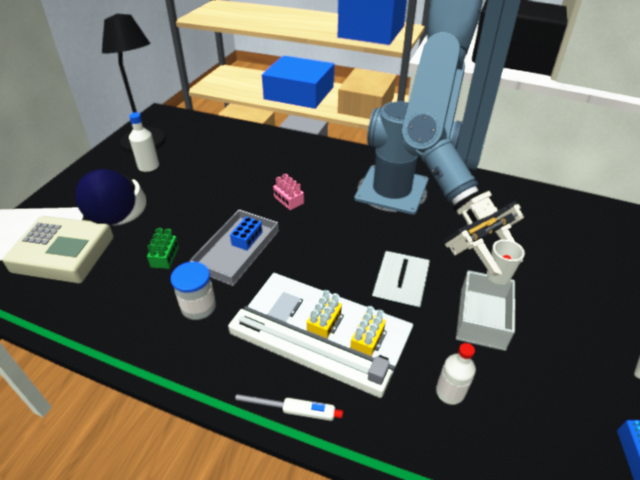

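The beaker is held upright over the open box (508,255), the lid is on the bench (403,277), and both yellow racks are home. I'll pour now.

Run:
```python
from h import *
S=pour_steps()
qs=[ik(s[3],s[4]) for s in S]; assert all(q is not None for q in qs)
for s in S[1:]: manip.reach(tcp(s[3],s[4]),s[4].as_quat())
manip.hold(.6)
s=S[-1]; p=tcp(s[3],s[4])
for k in(1,-1,1,-1,0): manip.move_straight(p+np.array([0,.006*k,.004*k]),.15)
manip.hold(.3); say("t",manip.current_time()); shot("scene","s2"); shot("wrist","w_p")
im=cv2.imread("pics/s2.png"); cv2.imwrite("pics/s2c.png",cv2.resize(im[200:380,400:580],None,fx=3,fy=3))
```

```text
t 70.2833
```

View pics/s2c.png

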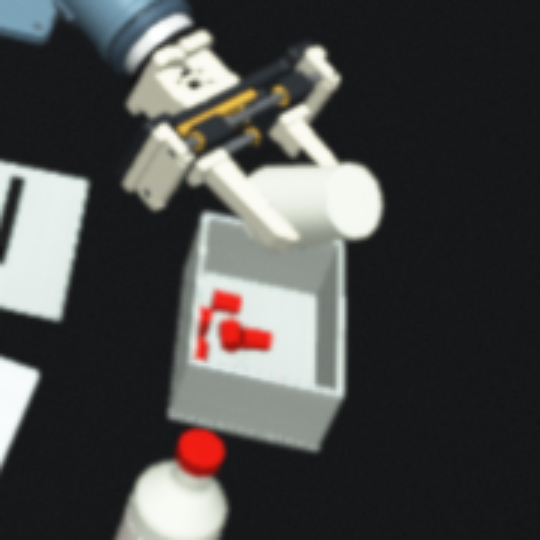

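The beaker is inverted over the box at (315,200). About five bungs show inside at (205–270, 300–350) and one may be hidden. I'll stand the beaker back on its spot, then count.

Run:
```python
from h import *
S=pour_steps()
for s in S[-3::-2]: manip.reach(tcp(s[3],s[4]),s[4].as_quat())
s=S[0]; manip.reach(tcp(s[3],s[4]),s[4].as_quat())
bk=np.array([.4287,-.0477])
manip.move_straight(tcp([*bk,.12],G0),.2); manip.hold(.2)
say(manip.move_straight(tcp([*bk,.046],G0),.06,until_force=4),np.array(manip.current_tool_pos()))
manip.set_gripper(.092); manip.hold(.2)
p=np.array(manip.current_tool_pos()); manip.move_straight(p-G0.as_matrix()[:,2]*.11,.12)
manip.reach([.36,.05,.36],down(0)); c,im=shot("wrist","w3")
c2,im2=shot("top","top3")
for n,c_,i_ in(("w",c,im),("t",c2,im2)):
    for k in blobs(mask(i_,"red"),15,1): say(n,k.mean(0),toplane(c_,[k.mean(0)],.02)[0],cv2.contourArea(k))
cv2.imwrite("pics/t3c.png",cv2.resize(im2[150:300,100:400][:,:,::-1],None,fx=2.6,fy=2.6,interpolation=cv2.INTER_CUBIC)); say(manip.current_time())
```

```text
True [0.4387, -0.0344, 0.0403]
w [105.8919, 157.6486] [0.4065, 0.3376, 0.02] 92.5
w [91.4819, 131.3855] [0.4407, 0.3523, 0.02] 402.5
w [63.3158, 89.8947] [0.4932, 0.3823, 0.02] 253.5
t [143.625, 208.0] [0.4948, 0.3846, 0.02] 21.0
t [151.375, 116.475] [0.735, 0.3713, 0.02] 137.0
t [253.95, 79.0] [0.8286, 0.1029, 0.02] 33.0
80.9583
```

View pics/t3c.png

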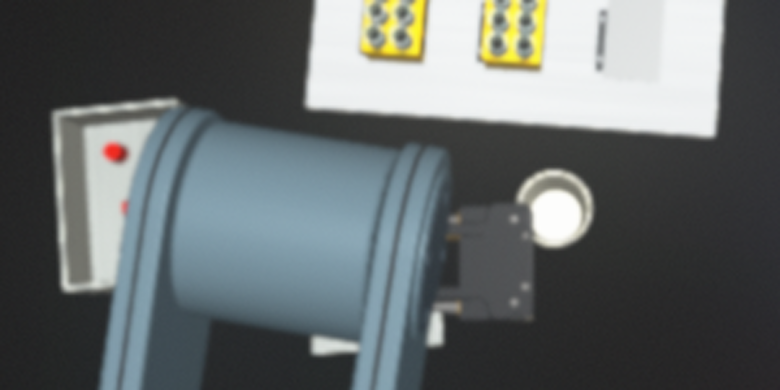

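The beaker stands upright and empty at crop (556,212), and bungs show in the box at left. No red lies elsewhere on the bench. Next I refit the lid and settle the racks against the back stop with light end pushes.

Run:
```python
from h import *
manip.set_gripper(.05); manip.reach([*LB,.12],down(LY)); st(LB,.017,.1)
manip.set_gripper(.005,25); say("w",manip.current_width())
st(LB,.17,.12); manip.reach([*LID,.17],down(LY)); manip.hold(.2)
st(LID,.10,.12); say(st(LID,.080,.04,until_force=5),manip.current_tool_pos()[2])
manip.set_gripper(.05); st(LID,.2,.2)
# end pushes
manip.set_gripper(.0,20)
for i in(1,2):
    t=place(i); a=t+dR@[-.085,0]; z=.022
    manip.reach([*a,.14],down(DY)); st(a,z,.15); manip.hold(.2)
    say("push",i,st(t+dR@[-.03,0],z,.04,until_force=3),(np.array(manip.current_tool_pos()[:2])-t)@dR)
    st(a,z,.08); st(a,.14,.2)
manip.reach([.385,.355,.30],down(3)); c,im=shot("wrist","w_lid2")
g=cv2.cvtColor(im,cv2.COLOR_RGB2GRAY)
for k in blobs(cv2.inRange(g,110,255),5000,3): say("bright",k.mean(0),*rect(c,k,.078))
manip.set_gripper(.09); manip.reach([.56,.06,.28],down(DY)); c,im=shot("wrist","w_f1")
for k in blobs(mask(im,"yellow"),300,15): say("yellow",(rect(c,k,.057)[0]-DO)@dR,*rect(c,k,.057)[1:])
manip.reach([.45,0,.45],down(0)); shot("scene","s_f"); say(manip.current_time())
```

```text
w 0.014134016651412657
True 0.0852690819448166
push 1 True [-0.0547, -0.0001]
push 2 True [-0.0547, 0.0]
bright [62.0601, 380.5912] [0.1582, 0.6689] (269.1, 120.2) -60.82602882385254
bright [318.3617, 141.53] [0.4462, 0.3595] (176.1, 126.3) 3.981369733810425
bright [567.4217, 40.7057] [0.562, 0.1273] (185.3, 92.5) 85.90026092529297
yellow [-0.3453, -0.0474] (69.7, 31.7) -89.25084632635117
yellow [-0.3439, -0.2219] (195.0, 50.8) -89.29125183820724
yellow [0.0152, 0.0024] (88.5, 58.0) -4.56396484375
yellow [0.0149, 0.1148] (88.4, 56.7) -4.835296630859375
104.075
```

View pics/w_f1.png

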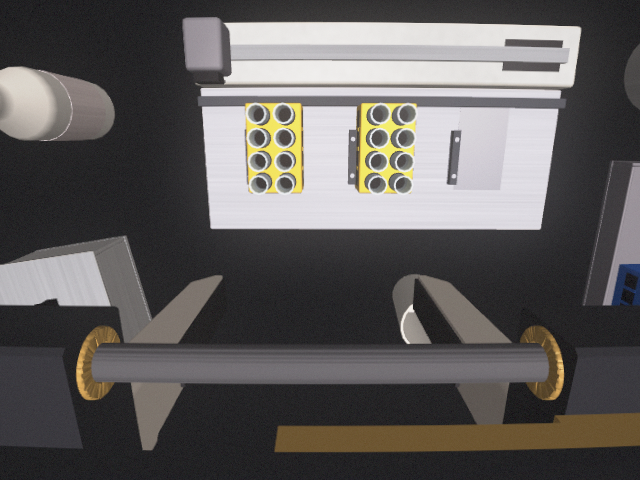

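View pics/s_f.png

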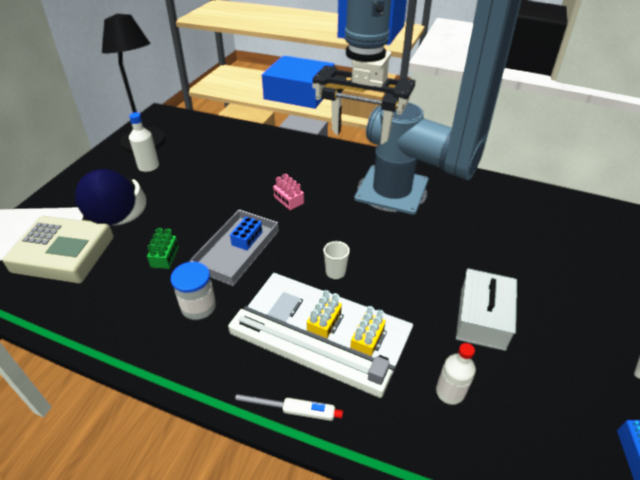

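Both racks sit on their stops in the wrist view, at (274,148) and (387,148). The scene view shows the lid seated (488,308), the beaker upright (336,260) and the empty in the tray (246,233). I'm handing the job in.

```bash
python3 -c "
from rig import manip
print(manip.close_job())"
```

```text
the job is handed in; nothing more can be done
None
```

The job is handed in, about 104 s of robot time: the one blue rack is in the tray, both yellow racks are home on places 1 and 2, the beaker is emptied into the steel box and stands upright, and the lid is back on; I never counted all six bungs in the box, but none were left in the beaker or seen on the bench.

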